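# Pop the console tray lid open for spraying

## Task

Press the silver lid of the console tray down with your fingertips until its push-push latch lets go, then take your hand away so that the lid springs up by itself, and leave it standing fully open, ready for the inside to be sprayed. Do not touch the red-lidded tray, its lacquer is still wet, do not lean hard on the silver one, and leave the spray gun, paint jar and sanding block where they are.

Things in the scene. Friction and masses are not known exactly. Their poses are not given: they have to be found in the camera images.
- tray: The tray to open: black open-topped car-console tray, 140 x 110 x 56 mm high, fixed on a plywood plinth 0 to 90 mm high, covered by a flat silver-grey lid. Origin: centre of the tray's underside (plinth top); z up, x points from the lid's free edge to its hinge edge (roughly away from the robot), y along the hinge. A push above 30 N damages it.
- tray_lid (a joint): Silver lid's angle: 0 shut and latched (rests within 0.005 of 0), negative pressed in, positive opening upward. Push-push latch: press to the stop at -0.054 rad (6 mm at the spot, about 2 N, then hard; it lets go from -0.043), then lift off: the lid rises by itself, in about 1.5 s, to its stop at 1.25 rad and stays. Pressed fully shut from open, it latches again.
- press_spot (a point): Dark dot 24 mm across on top of the silver lid, on its middle line, 112 mm from the hinge line and 30 mm from the free edge: the place to press. Point: centre of the dot on the lid's upper surface, 76 mm above the tray's underside when shut. It moves with the lid; its axes equal the tray's when shut.
- lid_edge (a point): Middle of the silver lid's free edge, at its upper surface. The lid is 142 mm long (x), 112 mm wide (y) and 12 mm thick; shut, it lies level, its top 76 mm above the tray's underside, with an 8 mm gap between it and the tray's rim. Opening, this edge swings up and towards the hinge, to about 200 mm above the tray's underside.
- hinge_line (a point): Middle of the silver lid's hinge line: on the tray at x = +70 mm, 64 mm above the tray's underside, axis along the tray's y.
- wet_tray: Tray of the same shape and size with a glossy red lid (shut, fixed), freshly lacquered, on its own plywood plinth 0 to 90 mm high: must not be touched. Origin: centre of the tray's underside, axes as for the other tray. The two trays may stand either way round, left or right.
- spray_gun: Loose aluminium spray gun with a dark cup and brass nozzle, lying flat, about 140 x 220 x 64 mm, 0.55 kg. Origin under the barrel, on the bench.
- paint_jar: Loose amber glass jar with black cap, 56 mm diameter, 85 mm high. Origin: centre of its underside.
- sanding_block: Loose cork sanding block, 112 x 64 x 32 mm. Origin: centre of its underside.

How it is judged:
On the way, in this order (a step that is already met when the one before it is completed fails the run):
1. the fingers press the silver lid in past shut (joint below -0.035 rad) (value of joint tray_lid below -0.035 rad and contact force between the fingers and tray above 0.5 N).
2. the lid has sprung open beyond 1.1 rad and stays there untouched for 0.5 s (value of joint tray_lid above 1.1 rad and not (contact force between any of the fingers, the arm and tray above 0.1 N)), for 0.5 s.
At the end, for the whole second after the job is handed in: The silver lid stands open by itself beyond 1.1 rad and at rest, and spray gun, paint jar and sanding block are within 30 mm of where they were (value of joint tray_lid above 1.1 rad and velocity of joint tray_lid between -0.05 and 0.05 rad/s and distance of each of spray_gun, paint_jar, sanding_block from where it was at the start of the episode below 0.03 m); the robot touches nothing.
It fails at once if the wet red-lidded tray is touched (contact force between any of the fingers, the arm and wet_tray above 0.1 N).
It fails at once if the silver-lidded tray is pushed with more than 30 N (contact force between any of the fingers, the arm and tray above 30 N).
It fails at once if the lid is pushed or pulled up by hand (more than 10 N on it once it is open beyond 0.3 rad) (value of joint tray_lid above 0.3 rad and contact force between any of the fingers, the arm and tray above 10 N).
It fails at once if spray gun, paint jar or sanding block is moved, knocked over or lifted by more than 30 mm (not (distance of each of spray_gun, paint_jar, sanding_block from where it was at the start of the episode below 0.03 m)).
It fails at once if the paint jar is tipped over (angle between paint_jar's own z axis and vertical above 0.5 rad).
It also fails if it takes over 29 s, if anything falls off the work surface, if the arm or the gripper's body presses on something with over 40 N, if the wrist force passes 120 N, or if a joint passes its speed limit or range.

## Robot

A 6-joint arm with a two-finger parallel gripper is mounted at the origin on the work surface. World frame = base frame: x ahead of the robot, y to its left, z up, the work surface at z = 0. Lengths are in m, angles in rad, forces in N, time in s.
With the tool pointing down it reaches from about 0.15 to 0.775 m from the base axis. Payload 6.1 kg.
Tool frame: the origin (TCP) lies at the very end of the fingers, on their centre line; the grasp point (between the pads) lies 19 mm behind it; x points along the fingers, z is the direction in which the jaws open and shut, and the axes are right-handed (so a half turn about x gives the same grasp; the last joint's range is limited). The gripper opens to 85 mm and grips with 20 to 120 N. Pads are 22 mm wide; open, the fingers measure 114 mm over their backs; the gripper's body (76 mm by 85 mm) begins 54 mm behind the grasp point. The pads swing forward as they close: fully open they stand 13 mm farther back than shut.
Start: joints at [1.31, 0.126, -0.04, 1.405, 0, 1.571], TCP at [0.135, 0.507, 0.231] pointing down, gripper open.
Joint ranges: [-2.72, 2.72], [-0.95, 1.95], [-1.27, 1.35], [-1.78, 2.02], [-1.46, 1.47], [-3.14, 3.14]. Speed limits (rad/s): [2.39, 2.39, 3.01, 3.14, 3.14, 3.14].

## Interface

Orientations are given as [roll, pitch, yaw] about the fixed x, y, z axes, in that order (R = Rz(yaw) Ry(pitch) Rx(roll)).
In Python, from bench import env, read_camera, calibration gives the robot as it stands.
- The arm moves only by the tool servo_tool, never from a script. Its argument "steps" is a list of rows, each a list of 7 numbers: the shift along the tool's x, y, z in cm, then the turn, a rotation vector about the tool's x, y, z in rad, then the gripper command: -1 is shut, 1 is fully open, values between are in proportion. In form: [[x, y, z, wx, wy, wz, fingers], ...]. A call has 1 to 12 rows; each row shifts and turns the commanded pose from where the row before left it, along the tool's axes as they then stand; what a row does not reach is not made up. A row lasts 1/12 s, in which the tool goes at most 41.7 mm and 7.16 degrees, less where a joint would pass 70% of its speed; a pose out of reach is approached as far as the arm can. A call is refused whole if a number of a shift passes 4.17 or a number of a turn 0.125, either way. A call with a gripper value outside its range is refused whole. The fingers move at their own pace and stop on an object; the grip force is fixed at half the most. Time passes only in rows, so rows that do not move let the fingers close. It gives the time, the measured TCP pose, the force and the opening at its end, in the units of the state.
- env.read_state(): the state, without advancing time (a new reading comes with each control period).
- read_camera(name): name is "scene" or "side" or "wrist"; returns (picture, depth): 384x512x3 uint8, blue, green, red; 384x512 float32, m along the optical axis (not along the pixel's ray), 0 where there is no reading.
- calibration(name): a dict with "vfov" (degrees; the focal length in pixels is half the picture's height over the tangent of half this angle, whatever the lens; pixels are square), "cx", "cy" (the principal point, pixels), "k1" (the pictures are not rectified: a ray, as slopes to the right and down, at radius r is drawn at 1 + k1 r^2 times it, then the intrinsics apply), "pose" (4x4, takes a point from camera to world coordinates). Camera axes: x right, y up, looking along -z (the intrinsics and any distortion apply to the point x, -y, -z); pixel columns grow to the right and rows downward; lengths in m; the calibration is good to about 2 mm. A picture is of the moment at which its call begins: read the wrist's pose just before it. calibration takes no time and is no camera call; for the wrist camera it gives the pose at the moment of the call.
- env.sign_off(): hands the job in, once; it reports no verdict.
The state is a dict: "time_s": time; "joints": joint angles; "dq": joint speeds; "effort": joint torques, N m; "position": TCP position; "tool_rot": TCP orientation; "force": force on the tool from outside, world axes, zero at the start; "moment": the same for the moment, N m; "grip_width": finger opening in m.
Only numpy, scipy, OpenCV 4.12 (cv2) and the standard library are available. Lean on these libraries where they do the work, as an engineer would, in place of code of your own. Each camera call takes 0.05 s, during which the arm holds its last target.

## Working session

There is one attempt and no reset: what is moved stays moved. The work goes in short steps, Python scripts to look and compute and a tool call to move; the robot and the scene stay as the last step left them, time stands still between calls to the robot, and variables do not carry over. Pictures are saved under pics/ and viewed, and the job is handed in when it is done.

Besides the shell and the picture viewer there is one more tool, called after "Emit:" as name([rows], argument=value, ...), one row to a line, values as JSON. servo_tool: Moves the arm, as the interface text tells. Its arguments: {"type":"object","properties":{"steps":{"type":"array"}},"required":["steps"]}

```bash
mkdir -p pics; cat > h.py <<'E'
import numpy as np,cv2
from bench import env, read_camera, calibration
def ray(c,u,v):
    f=192/np.tan(np.radians(c["vfov"])/2)
    K=np.array([[f,0,c["cx"]],[0,f,c["cy"]],[0,0,1.]])
    p=cv2.undistortPoints(np.array([[[u,v]]],float),K,np.array([c["k1"],0,0,0,0.]),)[0,0] if c["k1"] else np.array([(u-c["cx"])/f,(v-c["cy"])/f])
    # check model: drawn = (1+k1 r^2)*ray  (same as OpenCV)
    P=np.array(c["pose"]); d=P[:3,:3]@np.array([p[0],-p[1],-1.])
    return P[:3,3],d
def onz(c,u,v,z):
    o,d=ray(c,u,v); return o+d*(z-o[2])/d[2]
def bydepth(c,u,v,dep):
    o,d=ray(c,u,v); return o+d*dep
E
python3 - <<'E'
from h import *
for n in ("scene","side"):
    im,d=read_camera(n); c=calibration(n); cv2.imwrite(f"pics/{n}0.png",im); np.savez(f"{n}0.npz",im=im,d=d)
    print(n,c["vfov"],c["k1"],np.round(c["pose"],3).tolist())
s=env.read_state(); print(s)
E
```

```text
scene 42.61085738292526 -0.18684080127221916 [[0.452, -0.584, 0.674, 1.413], [0.892, 0.281, -0.355, -0.513], [0.018, 0.761, 0.648, 1.003], [0.0, 0.0, 0.0, 1.0]]
side 42.22757605721494 -0.20773104155150365 [[-0.953, 0.217, -0.211, 0.275], [-0.302, -0.722, 0.623, 0.684], [-0.017, 0.658, 0.753, 0.947], [0.0, 0.0, 0.0, 1.0]]
{'time_s': 0.1, 'joints': array([ 1.31000485e+00,  1.26334558e-01, -4.05233291e-02,  1.40539492e+00,
       -8.87161099e-06,  1.57075685e+00]), 'dq': array([ 0.00017306, -0.0003893 ,  0.00245565, -0.00061424, -0.00125045,
        0.00034673]), 'effort': array([ 1.54593345e-03, -4.36905742e+01,  3.53606415e+01,  1.35480010e-02,
        1.61061752e-05,  3.59111823e-06]), 'position': array([0.13527526, 0.50688705, 0.23059106]), 'tool_rot': array([-3.13554109,  1.56933982, -1.82549675]), 'force': array([0.98887666, 0.38187576, 1.23689368]), 'moment': array([-0.00068795,  0.01917279,  0.02231374]), 'grip_width': 0.0854022104864936}
```

View pics/scene0.png

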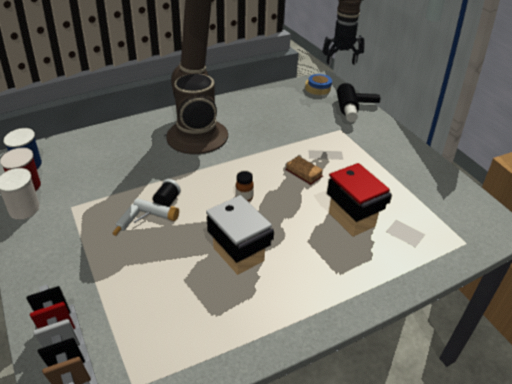

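View pics/side0.png

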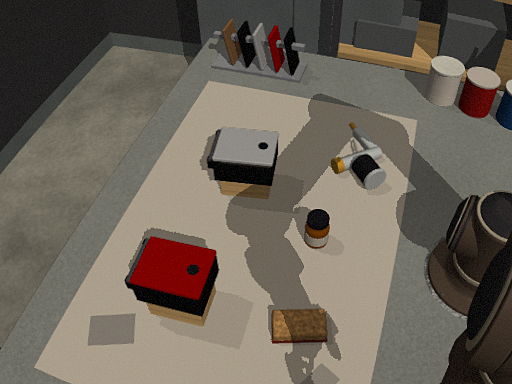

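The scene view shows the silver lid around (240,222) with its dot near (230,208). In the side view the lid is around (245,145) with the dot near (263,146). The red tray is clear of it, at (360,190) in scene and (175,275) in side. Next I'll triangulate.

```bash
python3 - <<'E'
from h import *
R={}
def tri(a,b):
    (o1,d1),(o2,d2)=a,b
    A=np.stack([d1,-d2],1); t=np.linalg.lstsq(A,o2-o1,rcond=None)[0]
    p,q=o1+t[0]*d1,o2+t[1]*d2; return (p+q)/2,np.linalg.norm(p-q)
cs={}
for n,sd in (("scene",(240,225)),("side",(245,145))):
    z=np.load(n+"0.npz"); im,d=z["im"],z["d"]; c=calibration(n); cs[n]=c
    hsv=cv2.cvtColor(im,cv2.COLOR_BGR2HSV)
    print(n,"lid hsv",hsv[sd[1],sd[0]])
    m=((abs(hsv[...,2].astype(int)-int(hsv[sd[1],sd[0],2]))<28)&(hsv[...,1]<35)).astype(np.uint8)
    m=cv2.morphologyEx(m,cv2.MORPH_OPEN,np.ones((3,3),np.uint8))
    k,l,st,ce=cv2.connectedComponentsWithStats(m)
    i=l[sd[1],sd[0]]; print("comp",st[i])
    mm=(l==i).astype(np.uint8)
    cn,hi=cv2.findContours(mm,cv2.RETR_CCOMP,cv2.CHAIN_APPROX_NONE)
    for q,h in zip(cn,hi[0]):
        if h[3]>=0 and len(q)>10:
            M=cv2.moments(q); u,v=M['m10']/M['m00'],M['m01']/M['m00']; print("hole",u,v,M['m00']); R.setdefault(n,(u,v))
    big=max(cn,key=cv2.contourArea); ap=cv2.approxPolyDP(cv2.convexHull(big),5,True)[:,0]; print("corners",ap.tolist())
    R[n+"c"]=ap
    ys,xs=np.where(cv2.erode(mm,np.ones((5,5)))>0)
    P=np.array([bydepth(c,x,y,d[y,x]) for x,y in zip(xs,ys) if d[y,x]>0])
    print("depth z median",np.median(P[:,2]),P[:,2].std())
    if n in R:
        u,v=R[n]; print("dot depth",bydepth(c,u,v,d[int(v+.5),int(u+.5)]))
    for j in ap: print(np.round(onz(c,*j.astype(float),np.median(P[:,2])),3))
    vis=cv2.resize(im,None,fx=1,fy=1); cv2.drawContours(vis,[big],-1,(0,255,0),1); cv2.imwrite(f"pics/{n}_lid.png",cv2.resize(vis[sd[1]-70:sd[1]+70,sd[0]-100:sd[0]+100],None,fx=4,fy=4))
if "scene" in R and "side" in R: 
    print("tri",tri(ray(cs["scene"],*R["scene"]),ray(cs["side"],*R["side"])))
E
```

```text
scene lid hsv [ 30   4 186]
comp [ 175  157   95   84 4050]
hole 228.98611111111111 207.78009259259258 72.0
corners [[247, 159], [269, 225], [235, 240], [177, 224], [175, 180]]
depth z median -0.00036436009048723683 0.06808570291979825
dot depth [ 0.54728277 -0.12242966  0.1378023 ]
[ 0.212  0.099 -0.   ]
[ 0.527  0.014 -0.   ]
[ 0.539 -0.102 -0.   ]
[ 0.407 -0.227 -0.   ]
[ 0.213 -0.161 -0.   ]
side lid hsv [ 21  17 146]
comp [ 213  127   65   38 1890]
hole 262.487012987013 145.3961038961039 77.0
corners [[222, 127], [277, 132], [271, 164], [213, 159]]
depth z median 0.13810768001398221 0.0015331572963015537
dot depth [ 0.5420456  -0.11680653  0.1406334 ]
[ 0.658 -0.153  0.138]
[ 0.523 -0.174  0.138]
[ 0.506 -0.067  0.138]
[ 0.638 -0.044  0.138]
tri (array([ 0.54413473, -0.12154521,  0.13527374]), np.float64(0.001157234710405511))
```

The dot is at about (0.544, -0.119, 0.138). Depth and triangulation agree to within 5 mm, and the lid measures 137 x 109 mm with a yaw of about 0.16. Now I'll convert that to tool axes and check clearance to the other objects.

```bash
cat > go.py <<'E'
import sys
from h import *
from scipy.spatial.transform import Rotation as Ro
s=env.read_state(); t=np.array(list(map(float,sys.argv[1:4])))
R=Ro.from_euler('xyz',s['tool_rot']).as_matrix()
print("t",s['time_s'],"pos",s['position'].round(4),"F",np.round(s['force'],2),"w",s['grip_width'])
print("joints",s['joints'].round(3)); print(R.round(3).tolist())
print("delta tool cm",(R.T@(t-s['position'])*100).round(2))
E
python3 go.py 0.50 -0.115 0.23
python3 - <<'E'
from h import *
z=np.load("side0.npz");c=calibration("side")
for n,u,v in (("red",175,260),("redNE",216,250),("jar",317,216),("block",300,325),("gun",368,170)): print(n,bydepth(c,u,v,z["d"][v,u]).round(3))
E
```

```text
t 0.1 pos [0.1353 0.5069 0.2306] F [0.99 0.38 1.24] w 0.0854022104864936
joints [ 1.31   0.126 -0.041  1.405 -0.     1.571]
[[-0.0, -0.966, 0.258], [-0.001, 0.258, 0.966], [-1.0, -0.0, -0.001]]
delta tool cm [  0.13 -51.27 -50.68]
red [0.606 0.24  0.146]
redNE [ 0.587  0.104 -0.002]
jar [0.378 0.006 0.083]
block [0.351 0.244 0.027]
gun [ 0.293 -0.197  0.051]
```

Emit:
servo_tool([
  [0, -2.8, -2.8, 0, 0, 0, -1],
  [0, -2.8, -2.8, 0, 0, 0, -1],
  [0, -2.8, -2.8, 0, 0, 0, -1],
  [0, -2.8, -2.8, 0, 0, 0, -1],
  [0, -2.8, -2.8, 0, 0, 0, -1],
  [0, -2.8, -2.8, 0, 0, 0, -1],
])

```text
time_s: 0.6
position: [0.2546, 0.2998, 0.231]
tool_rot: [3.053, 1.57, -1.919]
force: [0.8, 1.1, -0.1]
grip_width: 0.0124
```

```bash
python3 go.py 0.50 -0.115 0.23
```

```text
t 0.6 pos [0.2546 0.2998 0.231 ] F [ 0.78  1.07 -0.05] w 0.01243246815513831
joints [ 0.867 -0.123 -0.289  1.405 -0.     1.127]
[[-0.0, -0.966, 0.257], [-0.0, 0.257, 0.966], [-1.0, 0.0, -0.0]]
delta tool cm [  0.11 -34.38 -33.78]
```

Emit:
servo_tool([
  [0, -2.8, -2.8, 0, 0, 0, -1],
  [0, -2.8, -2.8, 0, 0, 0, -1],
  [0, -2.8, -2.8, 0, 0, 0, -1],
  [0, -2.8, -2.8, 0, 0, 0, -1],
  [0, -2.8, -2.8, 0, 0, 0, -1],
  [0, -2.8, -2.8, 0, 0, 0, -1],
  [0, -2.8, -2.8, 0, 0, 0, -1],
  [0, -2.8, -2.8, 0, 0, 0, -1],
  [0, -2.8, -2.8, 0, 0, 0, -1],
  [0, -2.8, -2.8, 0, 0, 0, -1],
  [0, -2.8, -2.7, 0, 0, 0, -1],
  [0, 0, 0, 0, 0, 0, -1],
])

```text
time_s: 1.6
position: [0.4752, -0.0794, 0.23]
tool_rot: [-3.125, 1.569, -1.82]
force: [-1.4, -0.1, 0.1]
grip_width: 0.0001
```

```bash
python3 go.py 0.544 -0.119 0.17; python3 - <<'E'
from h import *
c=calibration("wrist"); im,d=read_camera("wrist"); cv2.imwrite("pics/w1.png",im); np.savez("w1.npz",im=im,d=d,pose=c["pose"]); print(np.round(c["pose"],3).tolist())
im,d=read_camera("side"); cv2.imwrite("pics/s1.png",im)
E
```

```text
t 1.6 pos [ 0.4752 -0.0794  0.23  ] F [-1.42 -0.11  0.08] w 9.10614785033899e-05
joints [-0.164  0.044 -0.132  1.395 -0.002  0.102]
[[-0.0, -0.965, 0.263], [-0.002, 0.263, 0.965], [-1.0, -0.0, -0.002]]
delta tool cm [ 6.   -7.68 -2.  ]
[[0.264, -0.929, -0.258, 0.409], [0.965, 0.253, 0.074, -0.061], [-0.003, -0.268, 0.963, 0.374], [0.0, 0.0, 0.0, 1.0]]
```

View pics/w1.png

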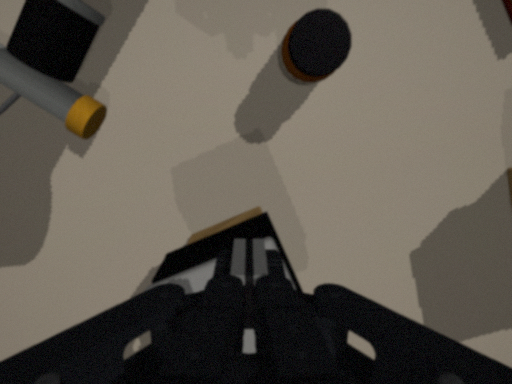

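View pics/s1.png

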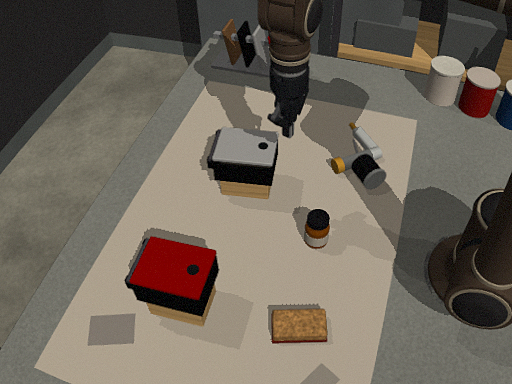

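The wrist view shows the fingers shut over the silver lid's near edge at about (250,250), with nothing else near. The side view shows the tips at (290,133), above and short of the dot at (263,146). Moving over the dot.

Emit:
servo_tool([
  [0, -2.6, -0.7, 0, 0, 0, -1],
  [0, -2.6, -0.7, 0, 0, 0, -1],
  [0, -2.5, -0.6, 0, 0, 0, -1],
  [2, 0, 0, 0, 0, 0, -1],
  [2, 0, 0, 0, 0, 0, -1],
  [1, 0, 0, 0, 0, 0, -1],
  [0, 0, 0, 0, 0, 0, -1],
  [0, 0, 0, 0, 0, 0, -1],
])

```text
time_s: 2.37
position: [0.5413, -0.1126, 0.1814]
tool_rot: [1.557, 1.57, 2.868]
force: [0.7, 0.2, 0.3]
grip_width: 0.0002
```

```bash
python3 go.py 0.544 -0.119 0.14; python3 - <<'E'
from h import *
o=[]
for n,x,y in (("side",262,146),("scene",229,208)):
    im,d=read_camera(n); o.append(cv2.resize(im[max(0,y-60):y+60,x-65:x+65],(390,360),interpolation=cv2.INTER_CUBIC))
cv2.imwrite("pics/s2.png",np.hstack(o))
E
```

```text
t 2.3667 pos [ 0.5413 -0.1126  0.1814] F [0.71 0.19 0.35] w 0.00017398517230491318
joints [-0.205  0.183 -0.081  1.308  0.     0.054]
[[-0.001, -0.967, 0.257], [0.0, 0.257, 0.967], [-1.0, 0.001, 0.0]]
delta tool cm [ 4.14 -0.43 -0.55]
```

View pics/s2.png

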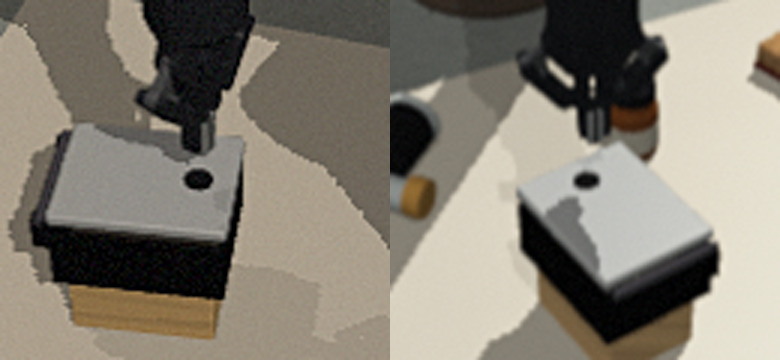

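The fingertips hang about 4 cm above the dot in both views, consistent with the numbers. Descending.

Emit:
servo_tool([
  [1, -0.4, -0.5, 0, 0, 0, -1],
  [1, 0, 0, 0, 0, 0, -1],
  [0.9, 0, 0, 0, 0, 0, -1],
  [0.4, 0, 0, 0, 0, 0, -1],
  [0, 0, 0, 0, 0, 0, -1],
  [0, 0, 0, 0, 0, 0, -1],
])

```text
time_s: 2.97
position: [0.5443, -0.1195, 0.1478]
tool_rot: [1.598, 1.57, 2.908]
force: [0.2, 0.2, -0.5]
grip_width: -0.0002
```

```bash
python3 go.py 0.544 -0.119 0.138; python3 - <<'E'
from h import *
o=[]
for n,x,y in (("side",262,146),("scene",229,208)):
    im,d=read_camera(n); o.append(cv2.resize(im[max(0,y-60):y+60,x-65:x+65],(390,360),interpolation=cv2.INTER_CUBIC))
cv2.imwrite("pics/s3.png",np.hstack(o))
E
```

```text
t 2.9667 pos [ 0.5443 -0.1195  0.1478] F [ 0.21  0.24 -0.51] w -0.00016234558919342196
joints [-0.216  0.199 -0.135  1.237  0.     0.045]
[[-0.001, -0.966, 0.258], [0.0, 0.258, 0.966], [-1.0, 0.001, -0.0]]
delta tool cm [0.98 0.04 0.04]
```

View pics/s3.png

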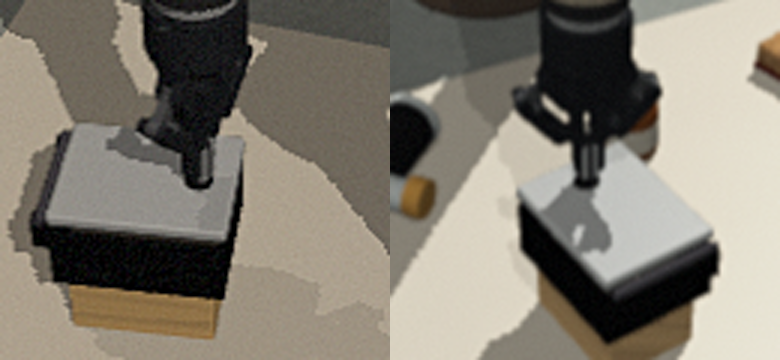

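The tips cover the dot in both views, about 1 cm above the lid. Creeping down.

Emit:
servo_tool([
  [0.3, 0, 0, 0, 0, 0, -1],
  [0.3, 0, 0, 0, 0, 0, -1],
  [0.2, 0, 0, 0, 0, 0, -1],
  [0, 0, 0, 0, 0, 0, -1],
  [0, 0, 0, 0, 0, 0, -1],
])

```text
time_s: 3.48
position: [0.5445, -0.1195, 0.1402]
tool_rot: [1.617, 1.571, 2.927]
force: [-0.1, -0.8, -0.3]
grip_width: 0.0003
```

Emit:
servo_tool([
  [0.1, 0, 0, 0, 0, 0, -1],
  [0.1, 0, 0, 0, 0, 0, -1],
  [0, 0, 0, 0, 0, 0, -1],
  [0, 0, 0, 0, 0, 0, -1],
])

```text
time_s: 3.82
position: [0.5445, -0.1195, 0.1384]
tool_rot: [2.903, 1.571, -2.07]
force: [-0.0, -0.7, 2.1]
grip_width: 0.0001
```

Emit:
servo_tool([
  [0.1, 0, 0, 0, 0, 0, -1],
  [0.1, 0, 0, 0, 0, 0, -1],
  [0, 0, 0, 0, 0, 0, -1],
  [0, 0, 0, 0, 0, 0, -1],
])

```text
time_s: 4.15
position: [0.5444, -0.1195, 0.1362]
tool_rot: [2.009, 1.57, -2.964]
force: [-1.5, 0.5, 2.1]
grip_width: -0.0001
```

Emit:
servo_tool([
  [0.1, 0, 0, 0, 0, 0, -1],
  [0.1, 0, 0, 0, 0, 0, -1],
  [0, 0, 0, 0, 0, 0, -1],
])

```text
time_s: 4.4
position: [0.5444, -0.1195, 0.134]
tool_rot: [1.972, 1.57, -3.001]
force: [-1.9, -1.1, 2.5]
grip_width: 0.0001
```

Emit:
servo_tool([
  [0.1, 0, 0, 0, 0, 0, -1],
  [0, 0, 0, 0, 0, 0, -1],
  [0, 0, 0, 0, 0, 0, -1],
])

```text
time_s: 4.65
position: [0.5446, -0.1195, 0.1337]
tool_rot: [-1.906, 1.571, -0.596]
force: [-3.1, -0.4, 6.7]
grip_width: 0.0
```

Emit:
servo_tool([
  [0.05, 0, 0, 0, 0, 0, -1],
  [0, 0, 0, 0, 0, 0, -1],
  [0, 0, 0, 0, 0, 0, -1],
])

```text
time_s: 4.9
position: [0.5445, -0.1195, 0.1335]
tool_rot: [-1.743, 1.57, -0.433]
force: [-3.9, 0.6, 7.6]
grip_width: -0.0003
```

The force rises to 7.6 N with no further travel, so the lid is on its stop. Retreating up and back.

Emit:
servo_tool([
  [-3, 0, 0, 0, 0, 0, -1],
  [-3, 0.5, 0, 0, 0, 0, -1],
  [-2.5, 3, 0, 0, 0, 0, -1],
  [-2, 3.5, 0, 0, 0, 0, -1],
  [-2, 3.5, 0, 0, 0, 0, -1],
  [-2, 3.5, 0, 0, 0, 0, -1],
  [-1, 3.5, 0, 0, 0, 0, -1],
  [0, 0, 0, 0, 0, 0, -1],
  [0, 0, 0, 0, 0, 0, -1],
  [0, 0, 0, 0, 0, 0, -1],
  [0, 0, 0, 0, 0, 0, -1],
  [0, 0, 0, 0, 0, 0, -1],
])

```text
time_s: 5.9
position: [0.3762, -0.0745, 0.2868]
tool_rot: [1.592, 1.569, 2.902]
force: [0.2, -0.7, 0.6]
grip_width: 0.0002
```

Emit:
servo_tool([
  [0, 0, 0, 0, 0, 0, -1],
  [0, 0, 0, 0, 0, 0, -1],
  [0, 0, 0, 0, 0, 0, -1],
  [0, 0, 0, 0, 0, 0, -1],
  [0, 0, 0, 0, 0, 0, -1],
  [0, 0, 0, 0, 0, 0, -1],
  [0, 0, 0, 0, 0, 0, -1],
  [0, 0, 0, 0, 0, 0, -1],
  [0, 0, 0, 0, 0, 0, -1],
  [0, 0, 0, 0, 0, 0, -1],
  [0, 0, 0, 0, 0, 0, -1],
  [0, 0, 0, 0, 0, 0, -1],
])

```text
time_s: 6.9
position: [0.3755, -0.0744, 0.2878]
tool_rot: [-1.831, 1.571, -0.521]
force: [-0.2, -0.4, 0.7]
grip_width: -0.0001
```

Emit:
servo_tool([
  [0, 0, 0, 0, 0, 0, -1],
  [0, 0, 0, 0, 0, 0, -1],
  [0, 0, 0, 0, 0, 0, -1],
  [0, 0, 0, 0, 0, 0, -1],
  [0, 0, 0, 0, 0, 0, -1],
  [0, 0, 0, 0, 0, 0, -1],
  [0, 0, 0, 0, 0, 0, -1],
  [0, 0, 0, 0, 0, 0, -1],
  [0, 0, 0, 0, 0, 0, -1],
  [0, 0, 0, 0, 0, 0, -1],
  [0, 0, 0, 0, 0, 0, -1],
  [0, 0, 0, 0, 0, 0, -1],
])

```text
time_s: 7.9
position: [0.3755, -0.0744, 0.2878]
tool_rot: [-1.72, 1.571, -0.41]
force: [0.2, 0.6, -0.0]
grip_width: -0.0
```

```bash
python3 - <<'E'
from h import *
o=[]
for n in ("side","scene"):
    im,d=read_camera(n); o.append(cv2.resize(im,(400,300))); np.savez(n+"9.npz",im=im,d=d)
    z=np.load(n+"0.npz"); 
cv2.imwrite("pics/s4.png",np.hstack(o)); print(env.read_state())
E
```

```text
{'time_s': 8.0, 'joints': array([-1.95485845e-01, -1.34935615e-01, -1.75288798e-01,  1.53046059e+00,
       -2.51178350e-05,  6.52908637e-02]), 'dq': array([ 1.70408511e-05,  1.48287424e-03,  7.64170429e-04, -1.04255332e-03,
        1.05618164e-04, -1.19469218e-03]), 'effort': array([-1.13932467e-05, -2.61473089e+01,  3.49927855e+01,  6.05541591e-04,
       -2.38716466e-04, -2.28003012e-05]), 'position': array([ 0.37551389, -0.07436482,  0.28779784]), 'tool_rot': array([ 2.59991493,  1.57076575, -2.37325076]), 'force': array([-0.81710303, -0.68966675,  0.06355442]), 'moment': array([0.04007336, 0.00320277, 0.02284901]), 'grip_width': 2.1720531021234795e-05}
```

View pics/s4.png

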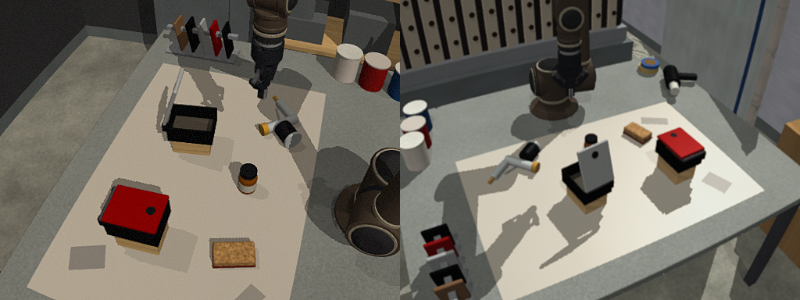

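The lid stands up in both views: in the left half its edge is at (180,70), and in the right half the lid and dot face the camera at (595,155). The objects look unmoved. I'll check the angle with depth.

```bash
python3 - <<'E'
from h import *
z=np.load("scene9.npz"); c=calibration("scene"); im,d=z["im"],z["d"]
P=np.array([bydepth(c,u,v,d[v,u]) for v in range(175,250) for u in range(220,285) if d[v,u]>0])
P=P[(P[:,2]>.165)&(abs(P[:,0]-.62)<.09)&(abs(P[:,1]+.11)<.09)]
n=np.linalg.svd(P-P.mean(0),full_matrices=False)[2][2]
print(len(P),"angle",np.arccos(abs(n[2])),"zmax",np.percentile(P[:,2],99.5))
for nm,a in (("gun",(330,120,390,190)),("jar",(300,205,335,250)),("block",(268,303,332,348))):
    A=np.load("side0.npz")["im"];B=np.load("side9.npz")["im"];x0,y0,x1,y1=a
    print(nm,cv2.phaseCorrelate(A[y0:y1,x0:x1].mean(2),B[y0:y1,x0:x1].mean(2)))
E
```

```text
1677 angle 1.2449648716567379 zmax 0.2637740684658444
gun ((0.045478459724300535, -0.30787219918028086), 0.7108501610399516)
jar ((-0.021918482814520246, 0.5766144679540233), 0.9843354830777539)
block ((0.08338858824935969, 0.831572980894741), 0.7021355383994566)
```

The lid is at 1.245 rad, on its stop, and the objects shifted by less than a pixel. Handing in.

```bash
python3 -c "
from h import *
env.sign_off()"
```

```text
the job is handed in; nothing more can be done
```

The silver lid sprang open by itself after one press on the dot and was standing fully open when I handed the job in at about 8 s. The hand-in reports no verdict, so I have only my own checks to go on.

- **Press:** I pressed with shut fingertips. The force read about 2 N over the travel. At the stop it rose to about 8 N (8.6 N counting the sideways part), well under the 30 N limit. I then lifted up and back, clear of the lid's swing.
- **Lid:** Depth from the scene camera put it at 1.245 rad with its edge at about 0.264 m, matching the 1.25 rad stop and the expected height.
- **Loose objects:** The spray gun, paint jar and sanding block moved less than one pixel in the side view.
- **Red tray:** The path kept about 10 cm to the side of it and about 8 cm above its lid, and nothing touched it.
- **Disagreement:** The dot's position differed by up to about 5 mm between measurement methods. I used the average, which lies well within the dot's 12 mm radius.

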